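# Shim a stone sculpture base level

## Task

The stone base stands low at its narrow end. Lay the spirit level flat on top of the stone, along its length, then push the wooden wedge, thin end first, under the low narrow end until the bubble rests centred between the two lines. Leave the wedge and the level in place, and do not shove the stone out of its place or disturb the other things on the bench.

Things in the scene. Friction and masses are not known exactly. Their poses are not given: they have to be found in the camera images.
- slab_top (a point): Rough grey-brown stone base, loose, 2.6 kg: slab 240 long, 30 thick, 160 wide at the broad end, narrowing to a blunt nose 56 wide. Point: middle of its flat top, 33 to 36 above the table at the start, 37 to 43 when level. x runs along the top to the nose (edge 115 to 119 away), z is square to the top. At the start the top falls towards the nose by 2.5 to 4.3 degrees, differing from case to case.
- slab_rod (a point): Foot, at the stone's top face, of the upright steel rod for the sculpture: 12 thick, 72 tall, on the middle line 98 from slab_top towards the broad end. Axes as slab_top. The broad end stands on two knobs of the underside, 85 from slab_top.
- slab_low (a point): Point under the nose where the stone touches the table: on the middle line, 80 from slab_top along x, 30 below the top face; axes as slab_top. From here the underside rises to the nose: 26 farther out there is a gap of about 4 over the table, where the wedge's thin end can be started. When the stone is level this point is 8 to 12 above the table.
- wedge_mid (a point): Smooth beech wedge, loose, 0.09 kg: 170 long, 45 wide, flat underside, 27.5 high at the thick end, evenly down to 2.5 at the thin end. Point: on the middle line, half-way along, 7.5 above the underside. x points to the thin end (85 away), z up. Pushing it under the stone takes 8 to 20 N.
- level_mid (a point): Spirit level, loose, 0.28 kg: aluminium bar with black ends and side panels, 160 long (x), 28 wide, 42 high; vial in the middle of the top edge, seen from above. Point: in the middle, 18 above its flat underside; z up. Over the middle 60, beneath the open vial, the bar is only 26 high.
- bubble (a joint): The level's pale air bubble, 14 long, in its yellow-green tube: distance (m) from the vial's middle, positive towards the level's x. It goes to the higher end, 6 mm per degree of slope, stopping at 15 mm (2.5 degrees or more), and takes about 1 s to settle. The two black lines are 20 apart: at 0 it is centred with 3 mm to spare each way.
- wedge_tip (a point): Middle of the wedge's thin end, at the underside; axes as wedge_mid.
- tub: Bystander: white lidded tub, 102 across, 95 high. Origin at the centre of its underside.
- pot: Bystander: upturned black plastic plant pot, 156 across, 130 high. Origin at the centre of its underside.
- mallet: Bystander: rubber mallet with a wooden handle, 220 long, lying down.
- knife: Bystander: palette knife, 210 long, lying flat.
- brush: Bystander: brush with a wooden handle, 200 long, lying flat.
- tape: Bystander: roll of paper tape, 96 across, 38 high, lying flat.
- offcut: Bystander: straight wooden block offcut, 110 by 60 by 25 high, not tapered. Origin at the centre of its underside.
Things that resemble listed ones, but are neither listed nor needed, are in the scene too. Leave any blue, orange or pink look-alike of the part that bears level_mid alone.

How it is judged:
On the way, in this order (a step that is already met when the one before it is completed fails the run):
1. the spirit level lies released on top of the stone, along its length within 15 degrees, while the wedge is not yet under the stone (contact force between level and slab above 0.8 N and contact force between level and the fingers below 0.1 N and angle between the x axis of level_mid and the x axis of slab_top, either way round below 0.26 rad and angle between the z axis of level_mid and the z axis of slab_top, either way round below 0.03 rad and z of level_mid in the frame of slab_top between 0.012 and 0.022 m and contact force between wedge and slab below 0.1 N), for 0.2 s.
2. the wedge's thin end is under the nose, past the point where the stone stood on the table, and the bubble is centred within 3 mm (x of wedge_tip in the frame of slab_low below -0.01 m and y of wedge_tip in the frame of slab_low between -0.045 and 0.045 m and contact force between wedge and slab above 1 N and value of joint bubble between -0.003 and 0.003 m), for 0.2 s.
At the end, for the whole second after the job is handed in: Wedge flat, released, its thin end under the nose 10 mm or more past slab_low, within 45 mm of the middle line, carrying the stone; level flat on the stone within 15 degrees of its length, bubble within 3 mm of the middle; stone moved under 50 mm (all of step 2 and x of wedge_mid in the frame of slab_low above 0 m and angle between wedge_mid's own z axis and vertical below 0.05 rad and contact force between level and slab above 0.8 N and angle between the x axis of level_mid and the x axis of slab_top, either way round below 0.26 rad and angle between the z axis of level_mid and the z axis of slab_top, either way round below 0.03 rad and z of level_mid in the frame of slab_top between 0.012 and 0.022 m and distance of slab_top from where it was at the start of the episode below 0.05 m); the robot touches nothing.
It fails at once if the stone is shoved more than 60 mm from its place (distance of slab_top from where it was at the start of the episode above 0.06 m).
It fails at once if a bystander is moved more than 40 mm (distance of any of tub, pot, mallet, knife, brush, tape, offcut from where it was at the start of the episode above 0.04 m).
It also fails if it takes over 72 s, if anything falls off the work surface, if the arm or the gripper's body presses on something with over 40 N, if the wrist force passes 120 N, or if a joint passes its speed limit or range.

## Robot

A 6-joint arm with a two-finger parallel gripper is mounted at the origin on the work surface. World frame = base frame: x ahead of the robot, y to its left, z up, the work surface at z = 0. Lengths are in m, angles in rad, forces in N, time in s.
With the tool pointing down it reaches from about 0.25 to 0.775 m from the base axis. Payload 4 kg.
Tool frame: the origin (TCP) lies midway between the tips of the shut fingers; the grasp point (between the pads) lies 19 mm behind it (robot.tcp_to_grasp is the distance from the TCP to the grasp point, in m); x points along the fingers, y is the direction in which the jaws open and shut, and the axes are right-handed (so a half turn about x gives the same grasp; the last joint's range is limited). The gripper opens to 94 mm and grips with 3 to 60 N. Pads are 16 mm wide; open, the fingers measure 119 mm over their backs; the gripper's body (75 mm by 177 mm) begins 78 mm behind the grasp point.
Start: joints at [-1.255, 0.087, 1.371, -0, 1.684, -0.103], TCP at [0.224, -0.502, 0.206] pointing down, gripper open.
Joint ranges: [-3.1, 3.1], [-0.76, 2.03], [0.27, 2.55], [-1.08, 4.22], [0.17, 2.65], [-2.57, 2.57]. Speed limits (rad/s): [2.79, 2.79, 3.14, 3.14, 3.14, 3.14].

## Interface

Orientations are given as [roll, pitch, yaw] about the fixed x, y, z axes, in that order (R = Rz(yaw) Ry(pitch) Rx(roll)).
In Python, from bench import robot gives the robot as it stands.
- The arm moves only by the tool send_rows, never from a script. Its argument "increments" is a list of rows, each a list of 5 numbers: the opening, from -1 (shut) to 1 (fully open), so that 0 is half open, then the shift along the tool's x, y, z in m, then the turn about the tool's x in rad. In form: [[hand, tx, ty, tz, roll], ...]. A call has 1 to 5 rows; each row is the pose to reach, as a shift and turn from the pose commanded when the call began, along the tool's axes at that moment; what a row does not reach only later rows make up. A row lasts 1/12 s, in which the tool goes at most 41.7 mm and 7.16 degrees, less where a joint would pass 70% of its speed; a pose out of reach is approached as far as the arm can. A call with a gripper value outside its range is refused whole. The fingers move at their own pace and stop on an object; the grip force is fixed at half the most. Time passes only in rows, so rows that repeat a pose let the fingers close. It gives the time, the measured TCP pose, the force and the opening at its end, in the units of the state.
- robot.get_obs(): the state, without advancing time (a new reading comes with each control period).
- robot.snapshot(name): name is "scene" or "side" or "wrist"; returns a dict with "image" (480x640x3 uint8, red, green, blue), "intrinsics" (3x3 intrinsics, pixels), "k1" (the pictures are not rectified: a ray, as slopes to the right and down, at radius r is drawn at 1 + k1 r^2 times it, then the intrinsics apply), "world_from_camera" (4x4, takes a point from camera to world coordinates). Camera axes: x right, y down, z forward; pixel columns grow to the right and rows downward; lengths in m; the calibration is good to about 2 mm. A picture is of the moment at which its call begins. There is no depth.
- robot.close_job(): hands the job in, once; it reports no verdict.
The state is a dict: "time": time; "joint_positions": joint angles; "qvel": joint speeds; "joint_torque": joint torques, N m; "tool_pos": TCP position; "ee_rot": TCP orientation; "wrist_force": force on the tool from outside, world axes, zero at the start; "wrist_torque": the same for the moment, N m; "width": finger opening in m.
Only numpy, scipy, OpenCV 4.12 (cv2) and the standard library are available. Lean on these libraries where they do the work, as an engineer would, in place of code of your own. Each camera call takes 0.05 s, during which the arm holds its last target.

## Working session

There is one attempt and no reset: what is moved stays moved. The work goes in short steps, Python scripts to look and compute and a tool call to move; the robot and the scene stay as the last step left them, time stands still between calls to the robot, and variables do not carry over. Pictures are saved under pics/ and viewed, and the job is handed in when it is done.

Besides the shell and the picture viewer there is one more tool, called after "Request:" as name(argument=value, ...) on one line, values as JSON. send_rows: Moves the arm, as the interface text tells. Its arguments: {"type":"object","properties":{"increments":{"type":"array"}},"required":["increments"]}

```bash
ls -la; mkdir -p pics; cat > h.py <<'E'
import numpy as np, cv2, json
from bench import robot
def snap(n,f):
    s=robot.snapshot(n); cv2.imwrite(f'pics/{f}.png',s['image'][:,:,::-1])
    np.savez(f'pics/{f}.npz',K=s['intrinsics'],k1=s['k1'],T=s['world_from_camera'],im=s['image']); return s
def load(f):
    d=np.load(f'pics/{f}.npz'); return dict(intrinsics=d['K'],k1=float(d['k1']),world_from_camera=d['T'],image=d['im'])
def rays(s,px):
    px=np.asarray(px,float).reshape(-1,1,2)
    u=cv2.undistortPoints(px,np.array(s['intrinsics'],float),np.array([s['k1'],0,0,0,0.]))[:,0]
    T=np.array(s['world_from_camera']); d=np.c_[u,np.ones(len(u))]@T[:3,:3].T
    return T[:3,3],d
def onz(s,px,z):
    o,d=rays(s,px); t=(z-o[2])/d[:,2]; return o+d*t[:,None]
def proj(s,P):
    T=np.linalg.inv(np.array(s['world_from_camera'])); P=np.atleast_2d(P)
    r,_=cv2.Rodrigues(T[:3,:3]); return cv2.projectPoints(np.array(P,float),r,T[:3,3],np.array(s['intrinsics'],float),np.array([s['k1'],0,0,0,0.]))[0][:,0]
E
python3 - <<'E'
from h import *
for n in ['scene','side','wrist']:
    s=snap(n,n+'0'); print(n,np.round(s['world_from_camera'],3).tolist(),s['k1'],np.round(s['intrinsics'],1).tolist())
o=robot.get_obs(); print({k:np.round(v,3).tolist() for k,v in o.items()})
E
```

```text
total 12
drwxr-xr-x  3 agent agent 4096 Dec  7 04:01 .
drwxr-xr-x 23 root  root  4096 Dec  7 04:01 ..
drwxr-xr-x  2 agent agent 4096 Dec  7 04:01 pics
scene [[0.186, 0.851, -0.49, 1.246], [0.982, -0.155, 0.105, -0.269], [0.014, -0.501, -0.865, 1.421], [0.0, 0.0, 0.0, 1.0]] -0.07778522588433094 [[538.3, 0.0, 317.7], [0.0, 538.3, 242.6], [0.0, 0.0, 1.0]]
side [[-0.986, -0.081, 0.148, 0.261], [-0.167, 0.573, -0.802, 1.056], [-0.019, -0.815, -0.578, 0.899], [0.0, 0.0, 0.0, 1.0]] -0.05166430992814428 [[493.8, 0.0, 327.2], [0.0, 493.8, 239.1], [0.0, 0.0, 1.0]]
wrist [[0.408, -0.888, -0.21, 0.284], [-0.913, -0.397, -0.093, -0.476], [-0.001, 0.23, -0.973, 0.384], [0.0, 0.0, 0.0, 1.0]] -0.026000562819445395 [[425.1, 0.0, 321.2], [0.0, 425.1, 237.8], [0.0, 0.0, 1.0]]
{'time': 0.15, 'joint_positions': [-1.255, 0.088, 1.372, -0.0, 1.684, -0.103], 'qvel': [0.001, -0.004, -0.005, 0.0, -0.001, 0.0], 'joint_torque': [0.002, -34.064, -30.279, 0.072, 0.03, -0.0], 'tool_pos': [0.224, -0.502, 0.205], 'ee_rot': [-1.67, 1.569, 1.891], 'wrist_force': [0.633, 0.414, 0.93], 'wrist_torque': [0.026, -0.007, 0.039], 'width': 0.094}
```

View pics/scene0.png

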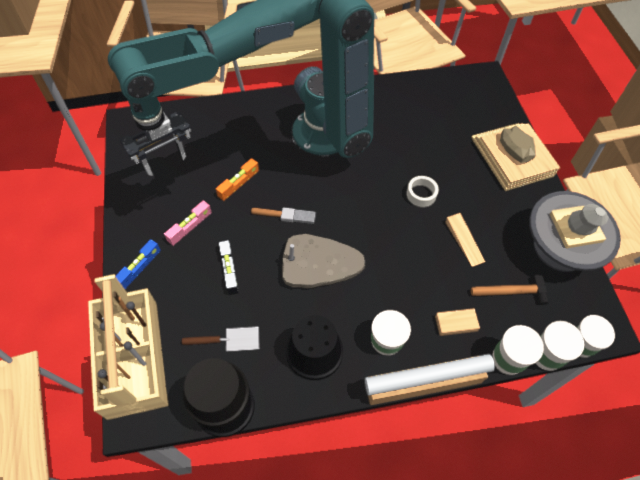

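View pics/side0.png

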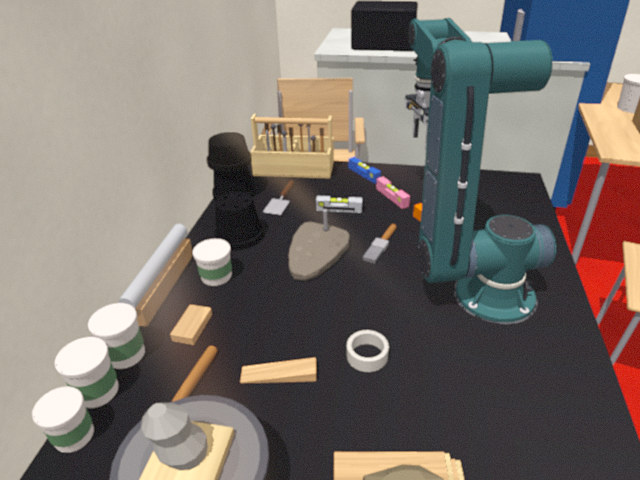

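View pics/wrist0.png

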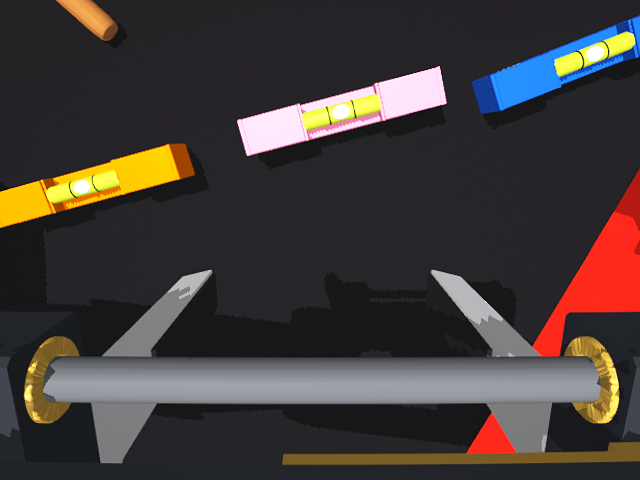

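The scene view has the aluminium level at (228,266), the stone at (320,262) with its rod at (292,252) and nose at (363,262), and the wedge at (465,240). The blue, pink and orange levels are decoys. I'll measure these more finely.

```bash
python3 - <<'E'
from h import *
s=load('scene0'); im=s['image'][:,:,::-1]
c=np.hstack([cv2.resize(im[225:305,205:375],None,fx=4.7,fy=4.7,interpolation=cv2.INTER_CUBIC)])
cv2.imwrite('pics/c1.png',c)
c=cv2.resize(im[150:350,400:560],None,fx=3,fy=3,interpolation=cv2.INTER_CUBIC); cv2.imwrite('pics/c2.png',c)
t=load('side0'); im=t['image'][:,:,::-1]
cv2.imwrite('pics/c3.png',cv2.resize(im[180:400,230:430],None,fx=2.7,fy=2.7,interpolation=cv2.INTER_CUBIC))
print(onz(s,[(228,266),(224,243),(232,288),(292,252),(363,262),(453,215),(478,263),(458,321),(390,330),(315,345),(423,190),(285,213),(510,290)],0.0).round(3))
E
```

```text
[[ 0.472 -0.374  0.   ]
 [ 0.391 -0.378  0.   ]
 [ 0.546 -0.37   0.   ]
 [ 0.459 -0.179  0.   ]
 [ 0.531  0.024  0.   ]
 [ 0.418  0.345  0.   ]
 [ 0.597  0.366  0.   ]
 [ 0.765  0.248  0.   ]
 [ 0.755  0.05   0.   ]
 [ 0.76  -0.165  0.   ]
 [ 0.307  0.278  0.   ]
 [ 0.316 -0.178  0.   ]
 [ 0.701  0.431  0.   ]]
```

View pics/c1.png

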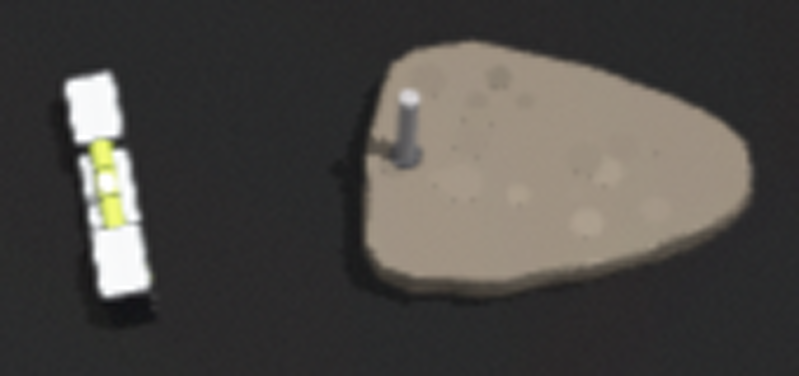

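View pics/c2.png

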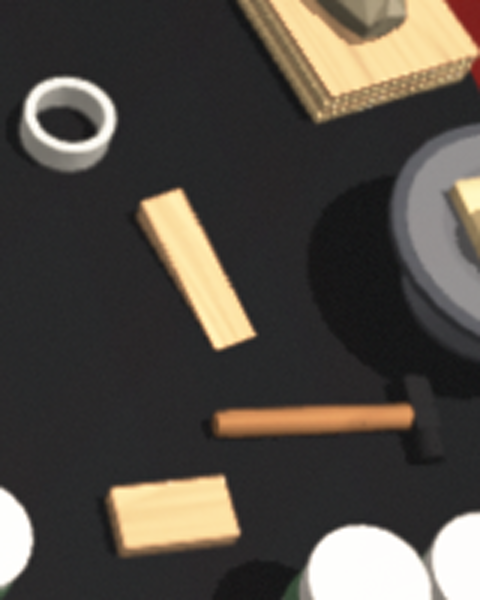

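View pics/c3.png

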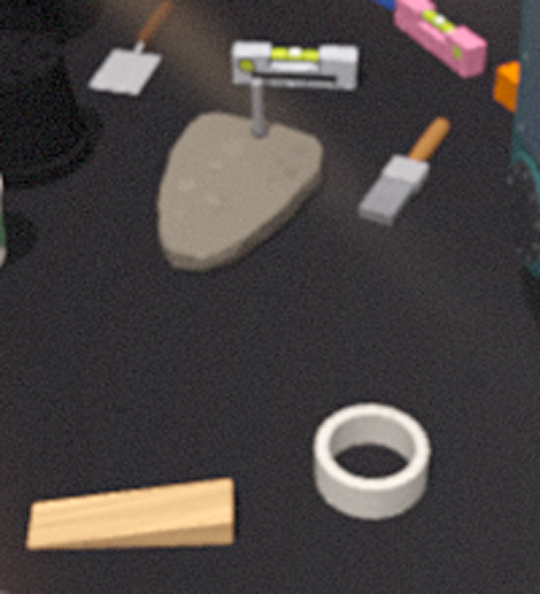

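The wedge's thick end is at scene (453,215), its thin end at (478,263). The stone's nose points roughly toward +y. Next I'll work out the level pose and tool axes, then hover over it.

```bash
cat >> h.py <<'E'
from scipy.spatial.transform import Rotation as Ro
def tool():
    o=robot.get_obs(); R=Ro.from_euler('xyz',o['ee_rot']).as_matrix(); return np.array(o['tool_pos']),R,o
def go(target,yaw_jaw=None):
    """shift in tool axes to get TCP to target; roll to bring tool y to world heading yaw_jaw (mod pi)"""
    p,R,o=tool(); d=R.T@(np.array(target)-p); out=[d.round(4).tolist()]
    if yaw_jaw is not None:
        a=np.arctan2(R[1,1],R[0,1]); r=-(yaw_jaw-a)  # tool x down => roll + turns world yaw -
        out.append([round((r+k*np.pi),3) for k in(-1,0,1)]+['q6',round(o['joint_positions'][5],3)])
    return out
E
python3 - <<'E'
from h import *
s=load('scene0')
f=lambda p:(np.array(p)/4.7+[205,225])
c=onz(s,[f(q) for q in [(65,85),(112,72),(150,290),(100,297)]],0.042); print(c.round(3)); print(c.mean(0)); a=c[2:].mean(0)-c[:2].mean(0); print(np.linalg.norm(a),np.degrees(np.arctan2(a[1],a[0])))
p,R,o=tool(); print(R.round(3))
print(go([c.mean(0)[0],c.mean(0)[1],0.2],np.arctan2(a[1],a[0])+np.pi/2))
E
```

```text
[[ 0.414 -0.39   0.042]
 [ 0.41  -0.36   0.042]
 [ 0.565 -0.353  0.042]
 [ 0.564 -0.383  0.042]]
[ 0.48828788 -0.37154077  0.042     ]
0.15317958101863885 2.414153072287593
[[-0.001  0.407 -0.914]
 [ 0.002 -0.914 -0.407]
 [-1.    -0.002 -0.   ]]
[[0.0047, -0.0116, -0.295], [np.float64(-5.907), np.float64(-2.765), np.float64(0.377), 'q6', np.float64(-0.103)]]
```

Request:
send_rows(increments=[[1,0,-0.003,-0.04,0.08],[1,0,-0.006,-0.08,0.16],[1,0,-0.009,-0.12,0.24],[1,0,-0.01,-0.16,0.32],[1,0,-0.01,-0.2,0.377]])

```text
time: 0.57
tool_pos: [0.4035, -0.4108, 0.2053]
ee_rot: [-0.771, 1.57, 2.408]
wrist_force: [-0.1, -0.7, -0.5]
width: 0.0942
```

```bash
python3 - <<'E'
from h import *
p,R,o=tool();print(p,o['joint_positions'])
snap('wrist','w1')
E
```

```text
[ 0.40353102 -0.41076802  0.20528764] [-8.92707448e-01  1.45161751e-01  1.30723103e+00 -5.20289278e-05
  1.68952100e+00  6.40338571e-01]
```

View pics/w1.png

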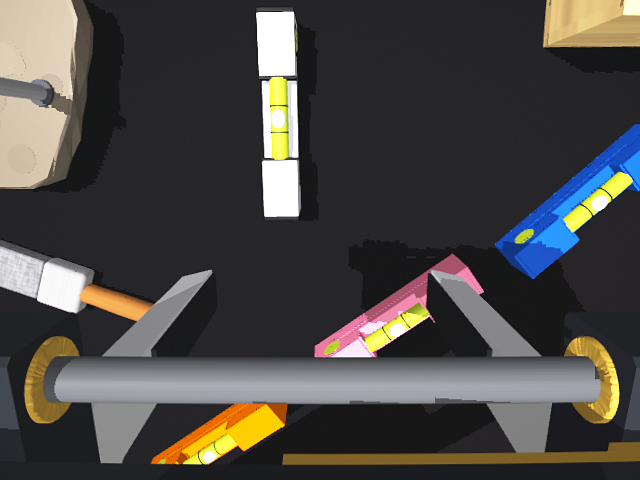

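The wrist view shows the level clearly: top corners about (256,10), (294,10), (300,217), (262,217), vial middle (278,119).

```bash
python3 - <<'E'
from h import *
s=load('w1'); g=cv2.cvtColor(s['image'],cv2.COLOR_RGB2HSV)
m=((g[...,2]>225)&(g[...,1]<40)).astype(np.uint8); m[:, :230]=0;m[:,330:]=0;m[230:]=0
ys,xs=np.nonzero(m); r=cv2.minAreaRect(np.c_[xs,ys].astype(np.float32)); b=cv2.boxPoints(r);print(b)
c=onz(s,b,0.042); print(c.round(4))
pr=c[:,:2]; r2=cv2.minAreaRect(pr.astype(np.float32)*1000); print(r2)
v=onz(s,[(278.5,119)],0.036);print(v)
E
```

```text
[[255.84264   12.086723]
 [293.00873   10.592613]
 [301.22552  214.98593 ]
 [264.05945  216.48004 ]]
[[ 0.5592 -0.3567  0.042 ]
 [ 0.5612 -0.3843  0.042 ]
 [ 0.4078 -0.3948  0.042 ]
 [ 0.4053 -0.3644  0.042 ]]
((483.27362060546875, -374.3468933105469), (154.12063598632812, 30.48480224609375), 3.94500470161438)
[[ 0.48316379 -0.37435741  0.036     ]]
```

```bash
python3 - <<'E'
from h import *
print(go([0.4832,-0.3744,0.005],np.radians(93.9)))
E
```

```text
[[0.2003, -0.0284, -0.0732], [np.float64(-6.307), np.float64(-3.165), np.float64(-0.024), 'q6', np.float64(0.644)]]
```

Request:
send_rows(increments=[[1,0.04,-0.014,-0.037,-0.012],[1,0.08,-0.0284,-0.073,-0.024],[1,0.11,-0.0284,-0.073,-0.024],[1,0.11,-0.0284,-0.073,-0.024],[1,0.12,-0.0284,-0.073,-0.024]])

```text
time: 1.03
tool_pos: [0.4732, -0.3787, 0.0821]
ee_rot: [-0.793, 1.565, 2.417]
wrist_force: [-1.0, -0.4, -0.2]
width: 0.0939
```

```bash
python3 - <<'E'
from h import *
print(tool()[0],go([0.4832,-0.3744,0.005],np.radians(93.9)))
snap('wrist','w2');snap('side','s2')
E
```

```text
[ 0.47323728 -0.37873651  0.08205759] [[0.077, -0.0033, -0.0106], [np.float64(-6.283), np.float64(-3.142), np.float64(-0.0), 'q6', np.float64(0.735)]]
```

View pics/w2.png

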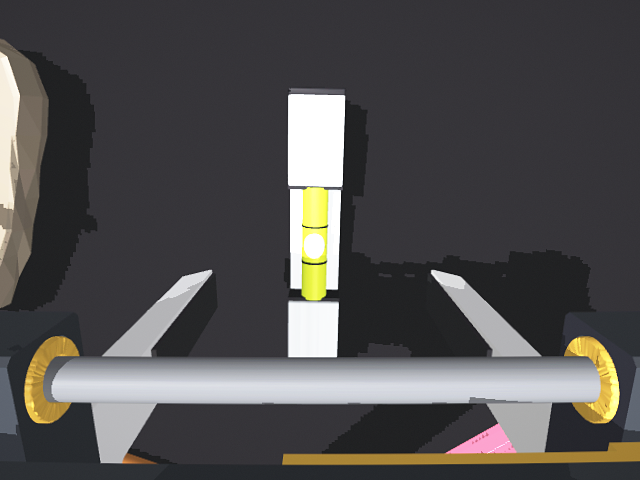

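The level is centred between the open fingers, vial middle at (313,244). The arm may still be catching up with its target, so I'll re-read the state.

```bash
python3 - <<'E'
from h import *
print(tool()[0],go([0.4832,-0.3744,0.005],np.radians(93.9)))
s=load('w2');print(onz(s,[(313.5,244)],0.036))
E
```

```text
[ 0.47262172 -0.38045353  0.08401237] [[0.079, -0.0052, -0.0112], [np.float64(-6.286), np.float64(-3.144), np.float64(-0.003), 'q6', np.float64(0.735)]]
[[ 0.48265235 -0.37424578  0.036     ]]
```

Request:
send_rows(increments=[[1,0.02,-0.005,-0.011,0],[1,0.04,-0.005,-0.011,0],[1,0.05,-0.005,-0.011,0],[1,0.05,-0.005,-0.011,0]])

```text
time: 1.47
tool_pos: [0.4831, -0.3753, 0.0347]
ee_rot: [-0.591, 1.569, 2.615]
wrist_force: [-0.1, 0.3, -0.4]
width: 0.0939
```

```bash
python3 - <<'E'
from h import *
print(tool()[0],go([0.483,-0.3744,0.005],np.radians(93.9)))
E
```

```text
[ 0.48310629 -0.37530622  0.03474925] [[0.0298, -0.0009, -0.0], [np.float64(-6.287), np.float64(-3.145), np.float64(-0.004), 'q6', np.float64(0.754)]]
```

Aligned. Lowering and gripping.

Request:
send_rows(increments=[[1,0.02,-0.001,0,0],[1,0.029,-0.001,0,0],[1,0.029,-0.001,0,0],[-1,0.029,-0.001,0,0],[-1,0.029,-0.001,0,0]])

```text
time: 1.88
tool_pos: [0.4851, -0.3748, 0.008]
ee_rot: [2.281, 1.569, -0.795]
wrist_force: [-0.0, -0.3, -0.5]
width: 0.084
```

Request:
send_rows(increments=[[-1,0,0,0,0],[-1,0,0,0,0],[-1,0,0,0,0],[-1,0,0,0,0]])

```text
time: 2.22
tool_pos: [0.4849, -0.374, 0.007]
ee_rot: [2.274, 1.57, -0.801]
wrist_force: [0.8, -0.2, -0.0]
width: 0.0573
```

Request:
send_rows(increments=[[-1,0,0,0,0],[-1,0,0,0,0],[-1,0,0,0,0],[-1,0,0,0,0],[-1,0,0,0,0]])

```text
time: 2.63
tool_pos: [0.4846, -0.3739, 0.0064]
ee_rot: [-0.045, 1.571, -3.12]
wrist_force: [0.3, -0.1, -0.3]
width: 0.0275
```

Request:
send_rows(increments=[[-1,0,0,0,0],[-1,0,0,0,0],[-1,0,0,0,0]])

```text
time: 2.88
tool_pos: [0.4846, -0.3739, 0.0064]
ee_rot: [0.198, 1.571, -2.878]
wrist_force: [0.5, -0.5, 0.8]
width: 0.0277
```

Gripped (27.7 mm). Lifting and moving toward the stone for a look.

Request:
send_rows(increments=[[-1,-0.04,0,0,0],[-1,-0.08,0,0,0],[-1,-0.12,0,0,0],[-1,-0.16,0,0,0],[-1,-0.19,0,0,0]])

```text
time: 3.3
tool_pos: [0.4849, -0.3741, 0.1997]
ee_rot: [2.313, 1.568, -0.763]
wrist_force: [-0.0, 0.1, -2.0]
width: 0.0279
```

```bash
python3 - <<'E'
from h import *
p,R,o=tool(); print(p,o['width'],o['wrist_force'],R.round(3)); print(go([0.40,-0.2,0.2],np.radians(93.9)))
E
```

```text
[ 0.48487093 -0.37408876  0.19972214] 0.027942042927627236 [-0.01051082  0.09183043 -2.00685955] [[ 0.002  0.066 -0.998]
 [-0.002 -0.998 -0.066]
 [-1.     0.002 -0.002]]
[[-0.0008, -0.1793, 0.0732], [np.float64(-6.285), np.float64(-3.144), np.float64(-0.002), 'q6', np.float64(0.755)]]
```

Request:
send_rows(increments=[[-1,0,-0.036,0.015,0],[-1,0,-0.072,0.03,0],[-1,0,-0.108,0.044,0],[-1,0,-0.144,0.059,0],[-1,0,-0.179,0.073,0]])

```text
time: 3.72
tool_pos: [0.3984, -0.1982, 0.1953]
ee_rot: [-0.751, 1.569, 2.456]
wrist_force: [0.4, 0.8, -2.8]
width: 0.0277
```

```bash
python3 - <<'E'
from h import *
snap('wrist','w3'); print(tool()[0])
E
```

```text
[ 0.39516304 -0.19181622  0.19500099]
```

View pics/w3.png

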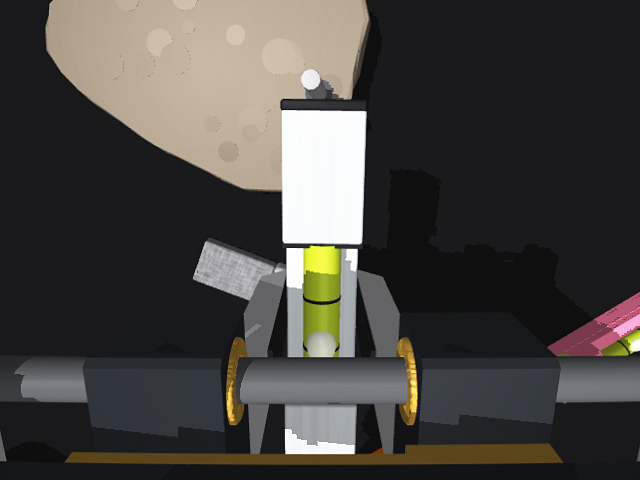

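The wrist view shows the rod top at (311,79); the held level reaches up to (323,105), hiding part of the view, and the stone is cut at the picture's top. I'll measure the stone from the scene picture.

```bash
python3 - <<'E'
from h import *
s=load('scene0'); im=s['image']; h=cv2.cvtColor(im,cv2.COLOR_RGB2HSV)
crop=np.zeros(h.shape[:2],bool); crop[230:292,275:372]=1
m=(crop&(h[...,2]>105)).astype(np.uint8)
m=cv2.morphologyEx(m,cv2.MORPH_CLOSE,np.ones((5,5)))
cs=max(cv2.findContours(m,cv2.RETR_EXTERNAL,cv2.CHAIN_APPROX_NONE)[0],key=cv2.contourArea)
v=im.copy(); cv2.drawContours(v,[cs],-1,(255,0,0),1); cv2.imwrite('pics/m1.png',cv2.resize(v[225:305,270:380,::-1],None,fx=6,fy=6,interpolation=0))
px=cs[:,0].astype(float)
P=onz(s,px,0.036)
rod=onz(s,[(291.6,258.5)],0.040)[0]
ax=None
for it in range(4):
    M=cv2.moments((P[:,:2]*1000).astype(np.float32).reshape(-1,1,2)); c=np.array([M['m10']/M['m00'],M['m01']/M['m00']])/1000
    a=c-rod[:2]; a/=np.linalg.norm(a)
    # axis from nose: mean of extreme points
    t=(P[:,:2]-rod[:2])@a; w=(P[:,:2]-rod[:2])@[-a[1],a[0]]
    mid=rod[:2]+98e-3*a
    n=np.array([a[0]*np.sin(.06),a[1]*np.sin(.06),np.cos(.06)])
    o,d=rays(s,px); p0=np.r_[mid,0.0345]; tt=((p0-o)@n)/(d@n); P=o+d*tt[:,None]
    print('axis',np.degrees(np.arctan2(a[1],a[0])),'rod',rod,'centroid',c,'mid',mid,'t',t.min(),t.max(),'w',w.min(),w.max())
for lo in np.arange(-10,220,20):
    k=(abs(t*1000-lo)<4); print(lo,w[k].min().round(4),w[k].max().round(4), ((w[k].min()+w[k].max())/2).round(4)) if k.any() else 0
E
```

```text
axis 78.95314948576181 rod [ 0.50232341 -0.18630795  0.04      ] centroid [ 0.5175316  -0.10840875] mid [ 0.52110135 -0.0901238 ] t -0.025354851703356475 0.21151673276175084 w -0.07992391462655953 0.08628367451165765
axis 79.1089990745464 rod [ 0.50232341 -0.18630795  0.04      ] centroid [ 0.51744348 -0.10772408] mid [ 0.52083965 -0.09007308] t -0.024987314637914693 0.21243864801176104 w -0.08119815443954578 0.08520177839827148
axis 79.10956469347013 rod [ 0.50232341 -0.18630795  0.04      ] centroid [ 0.51744271 -0.10772389] mid [ 0.5208387 -0.0900729] t -0.02498731430953743 0.21243875903155227 w -0.08120483168002446 0.08520967876552808
axis 79.10956641650863 rod [ 0.50232341 -0.18630795  0.04      ] centroid [ 0.51744271 -0.10772389] mid [ 0.5208387 -0.0900729] t -0.024987314311730822 0.21243875939365806 w -0.08120485574544144 0.08520970768758761
-10 -0.0765 0.0688 -0.0038
10 -0.079 0.0802 0.0006
30 -0.0812 0.0845 0.0017
50 -0.0806 0.0852 0.0023
70 -0.0766 0.0795 0.0014
90 -0.0727 0.0734 0.0003
110 -0.0688 0.0709 0.001
130 -0.0648 0.0648 -0.0
150 -0.0577 0.0553 -0.0012
170 -0.0473 0.0493 0.001
190 -0.0368 0.0398 0.0015
210 -0.0196 0.0237 0.0021
```

View pics/m1.png

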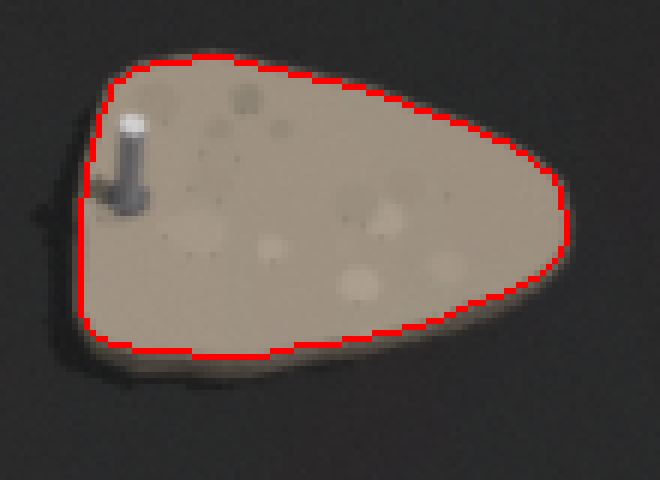

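Top-face outline (red) is clean and symmetric about the axis: heading 79.3°, slab_top ≈ (0.521, -0.089), nose edge 114 mm away. I'll put the level's middle about 12 mm toward the nose.

```bash
python3 - <<'E'
from h import *
print(tool()[0],go([0.523,-0.078,0.195],np.radians(169.3)))
E
```

```text
[ 0.39516304 -0.19181622  0.19500099] [[0.0003, -0.1047, -0.1354], [np.float64(-7.598), np.float64(-4.456), np.float64(-1.315), 'q6', np.float64(0.918)]]
```

Request:
send_rows(increments=[[-1,0,-0.021,-0.027,-0.12],[-1,0,-0.042,-0.054,-0.24],[-1,0,-0.063,-0.081,-0.36],[-1,0,-0.084,-0.108,-0.48],[-1,0,-0.105,-0.135,-0.6]])

```text
time: 4.18
tool_pos: [0.5285, -0.0852, 0.1957]
ee_rot: [-0.762, 1.57, 3.052]
wrist_force: [-0.1, -1.1, -2.5]
width: 0.0281
```

Request:
send_rows(increments=[[-1,0,0,0,-0.12],[-1,0,0,0,-0.24],[-1,0,0,0,-0.36],[-1,0,0,0,-0.48],[-1,0,0,0,-0.6]])

```text
time: 4.6
tool_pos: [0.5276, -0.0863, 0.1953]
ee_rot: [-1.489, 1.569, 2.925]
wrist_force: [-0.7, -0.4, -2.8]
width: 0.0281
```

Request:
send_rows(increments=[[-1,0,0,0,-0.115],[-1,0,0,0,-0.115],[-1,0,0,0,-0.115]])

```text
time: 4.85
tool_pos: [0.5276, -0.0864, 0.1957]
ee_rot: [-1.573, 1.569, 2.947]
wrist_force: [0.8, 0.3, -2.9]
width: 0.0278
```

```bash
python3 - <<'E'
from h import *
p,R,o=tool();print(p,R.round(3),o['joint_positions'],go([0.523,-0.078,0.065],np.radians(169.3)))
E
```

```text
[ 0.52756441 -0.08643137  0.19567565] [[-0.001  0.981 -0.192]
 [ 0.    -0.192 -0.981]
 [-1.    -0.001 -0.   ]] [-2.68390707e-01  5.61360919e-02  1.42310424e+00 -1.07254365e-04
  1.66380242e+00 -7.54051704e-02] [[0.1307, -0.0059, -0.0074], [np.float64(-6.289), np.float64(-3.148), np.float64(-0.006), 'q6', np.float64(-0.075)]]
```

Request:
send_rows(increments=[[-1,0.04,-0.006,-0.007,-0.006],[-1,0.08,-0.006,-0.007,-0.006],[-1,0.11,-0.006,-0.007,-0.006],[-1,0.13,-0.006,-0.007,-0.006],[-1,0.13,-0.006,-0.007,-0.006]])

```text
time: 5.27
tool_pos: [0.5187, -0.0773, 0.0602]
ee_rot: [-1.628, 1.558, 2.898]
wrist_force: [-1.4, -0.6, -3.6]
width: 0.0281
```

```bash
python3 - <<'E'
from h import *
snap('side','s3');snap('scene','sc3')
p,R,o=tool();print(p,go([0.523,-0.078,0.044],np.radians(169.3)))
for n,c in [('s3',(230,170,220,140)),('sc3',(260,210,130,100))]:
    im=load(n)['image'][:,:,::-1]; x,y,w,h=c
    cv2.imwrite(f'pics/{n}c.png',cv2.resize(im[y:y+h,x:x+w],None,fx=3.5,fy=3.5,interpolation=cv2.INTER_CUBIC))
E
```

```text
[ 0.5228813  -0.07838367  0.06606942] [[0.0221, 0.0001, -0.0004], [np.float64(-6.282), np.float64(-3.14), np.float64(0.001), 'q6', np.float64(-0.07)]]
```

View pics/s3c.png

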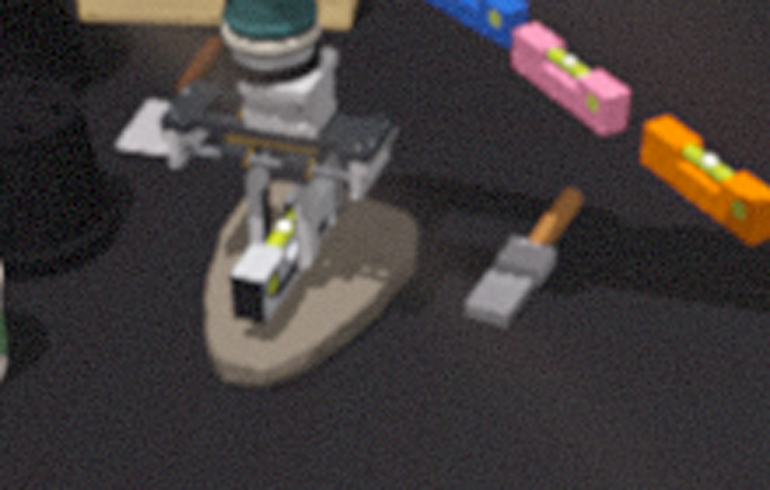

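View pics/sc3c.png

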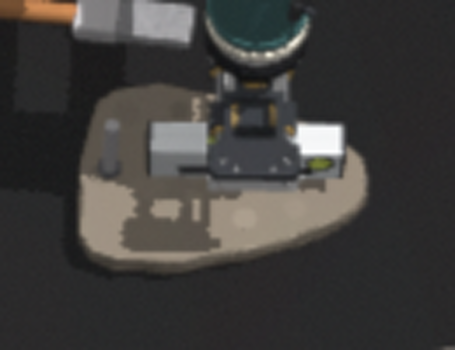

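The level hangs over the stone in line with its axis, between the rod (scene crop (107,150)) and the nose (365,185). Lowering to contact.

Request:
send_rows(increments=[[-1,0.01,0,0,0],[-1,0.018,0,0,0],[-1,0.018,0,0,0],[-1,0.018,0,0,0]])

```text
time: 5.7
tool_pos: [0.5233, -0.0784, 0.0486]
ee_rot: [0.384, 1.571, -1.372]
wrist_force: [-0.6, 0.6, -2.1]
width: 0.0276
```

Request:
send_rows(increments=[[-1,0.002,0,0,0],[-1,0.003,0,0,0],[-1,0.003,0,0,0]])

```text
time: 5.95
tool_pos: [0.5234, -0.0785, 0.0457]
ee_rot: [1.278, 1.57, -0.477]
wrist_force: [0.2, -0.2, -3.5]
width: 0.028
```

Request:
send_rows(increments=[[-1,0.002,0,0,0],[-1,0.002,0,0,0],[-1,0.002,0,0,0]])

```text
time: 6.2
tool_pos: [0.5235, -0.0784, 0.044]
ee_rot: [1.507, 1.57, -0.247]
wrist_force: [-0.7, 0.8, -0.7]
width: 0.0279
```

Request:
send_rows(increments=[[-1,0.0015,0,0,0],[-1,0.0015,0,0,0],[-1,0.0015,0,0,0]])

```text
time: 6.45
tool_pos: [0.5235, -0.0782, 0.0423]
ee_rot: [2.059, 1.57, 0.305]
wrist_force: [-0.8, 1.0, 1.0]
width: 0.0277
```

Request:
send_rows(increments=[[-1,0.001,0,0,0],[-1,0.001,0,0,0],[-1,0.001,0,0,0]])

```text
time: 6.7
tool_pos: [0.5235, -0.0783, 0.0411]
ee_rot: [2.019, 1.57, 0.265]
wrist_force: [0.4, 1.8, 0.8]
width: 0.028
```

Request:
send_rows(increments=[[-1,0.001,0,0,0],[-1,0.001,0,0,0],[-0.2,0.001,0,0,0],[-0.2,0.001,0,0,0],[-0.1,0.001,0,0,0]])

```text
time: 7.12
tool_pos: [0.5231, -0.0789, 0.0397]
ee_rot: [-0.274, 1.57, -2.029]
wrist_force: [-0.6, 0.7, 0.9]
width: 0.0406
```

Request:
send_rows(increments=[[0,0,0,0,0],[0,0,0,0,0],[0,0,0,0,0],[0,0,0,0,0]])

```text
time: 7.45
tool_pos: [0.5232, -0.0785, 0.0399]
ee_rot: [-0.147, 1.571, -1.902]
wrist_force: [0.3, -0.3, -0.6]
width: 0.047
```

Request:
send_rows(increments=[[0,-0.02,0,0,0],[0,-0.05,0,0,0],[0,-0.09,0,0,0],[0,-0.13,0,0,0],[0,-0.16,0,0,0]])

```text
time: 7.87
tool_pos: [0.5239, -0.0786, 0.2036]
ee_rot: [1.469, 1.567, -0.286]
wrist_force: [1.3, -0.3, 0.5]
width: 0.0472
```

```bash
python3 - <<'E'
from h import *
snap('side','s4');snap('wrist','w4')
p,R,o=tool();print(p,o['time'],o['joint_positions'].round(3),go([0.50,0.36,0.2],np.radians(97)))
E
```

```text
[ 0.52656788 -0.07922716  0.20755217] 7.9667 [-0.256  0.037  1.42  -0.     1.671 -0.072] [[0.0056, -0.1065, -0.427], [np.float64(-5.018), np.float64(-1.877), np.float64(1.265), 'q6', np.float64(-0.072)]]
```

View pics/w4.png

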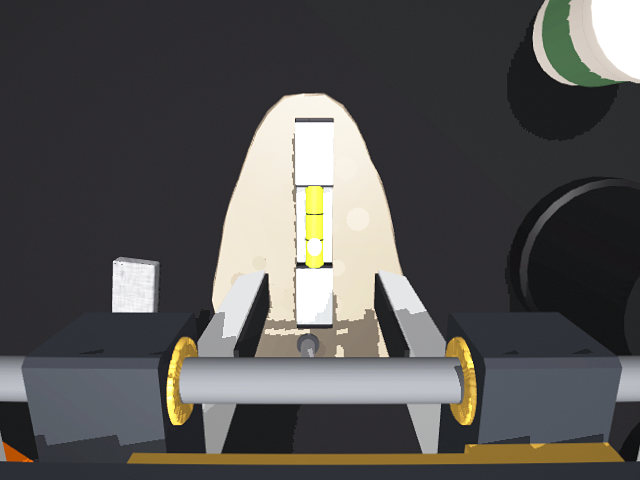

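View pics/s4.png

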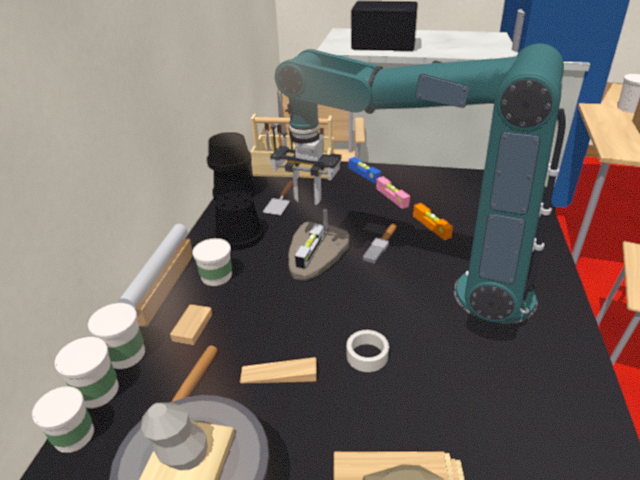

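The level lies flat along the stone, its bubble at the broad-end stop ((315,247) against vial middle (314,226)). Next, on to the wedge, viewing it on the way.

```bash
python3 - <<'E'
from h import *
s=load('w4')
nose=onz(s,[(308.5,94)],0.0275)[0]; print('nose',nose)
l=onz(s,[(314.5,121),(314,325)],0.076); d=l[0]-l[1]; print('lvl',l,np.degrees(np.arctan2(d[1],d[0])))
r=np.array([0.5023,-0.1863]); d=nose[:2]-r; print(np.degrees(np.arctan2(d[1],d[0])),np.linalg.norm(d))
print(go([0.49,0.19,0.2]))
E
```

```text
nose [0.53828603 0.0203422  0.0275    ]
lvl [[ 0.5387801  -0.00306254  0.076     ]
 [ 0.50930599 -0.15757119  0.076     ]] 79.19999994858757
80.1212058744196 0.2097522150913918
[[0.0061, -0.0853, -0.258]]
```

Request:
send_rows(increments=[[0.5,0,-0.013,-0.039,0],[0.5,0,-0.026,-0.078,0],[0.5,0,-0.039,-0.117,0],[0.5,0,-0.052,-0.156,0],[0.5,0,-0.065,-0.195,0]])

```text
time: 8.38
tool_pos: [0.4939, 0.1267, 0.1986]
ee_rot: [-1.168, 1.569, -2.923]
wrist_force: [0.2, -0.3, 0.5]
width: 0.0702
```

Request:
send_rows(increments=[[1,0,-0.012,-0.037,0],[1,0,-0.02,-0.063,0],[1,0,-0.02,-0.063,0],[1,0,-0.02,-0.063,0]])

```text
time: 8.72
tool_pos: [0.486, 0.1918, 0.1985]
ee_rot: [-0.849, 1.568, -2.601]
wrist_force: [-0.8, -0.6, -0.1]
width: 0.0929
```

```bash
python3 - <<'E'
from h import *
snap('wrist','w5')
p,R,o=tool();print(p,o['qvel'].round(3))
E
```

```text
[0.48639452 0.19065905 0.19875529] [-0.035 -0.007  0.001 -0.003  0.004  0.   ]
```

View pics/w5.png

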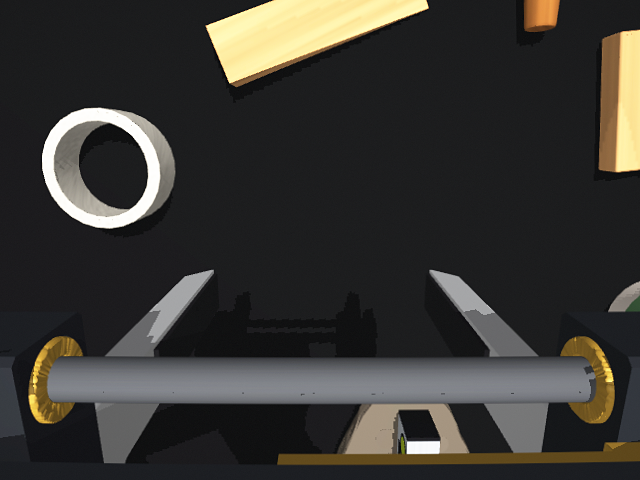

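The wedge's thick end corners show at (206,27) and (230,87), but it is cut at the top. I'll move 75 mm nearer.

Request:
send_rows(increments=[[1,0,0,-0.04,0],[1,0,0,-0.075,0],[1,0,0,-0.075,0],[1,0,0,-0.075,0]])

```text
time: 9.1
tool_pos: [0.5009, 0.2639, 0.1988]
ee_rot: [-0.585, 1.569, -2.34]
wrist_force: [-0.0, 0.1, 0.6]
width: 0.094
```

```bash
python3 - <<'E'
from h import *
s=snap('wrist','w6')
p,R,o=tool();print(p,o['qvel'].round(3))
E
```

```text
[0.50088367 0.26309745 0.19915522] [-0.017 -0.02   0.01  -0.     0.002  0.001]
```

View pics/w6.png

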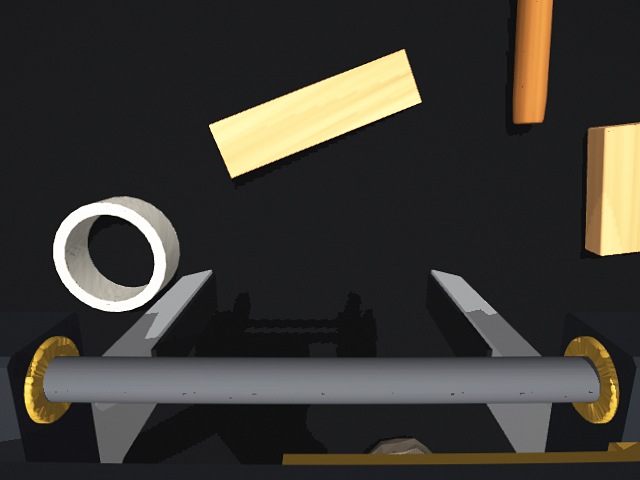

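The whole wedge is visible: thick end corners (209,125), (232,178), thin end (422,101), (405,49).

```bash
python3 - <<'E'
from h import *
s=load('w6')
a=onz(s,[(209,125),(232,178)],0.0275); b=onz(s,[(422,101),(405,49)],0.0025)
print(a.round(4),b.round(4)); A=a.mean(0);B=b.mean(0);d=(B-A)[:2];L=np.linalg.norm(d);d/=L
print('L',L,'w',np.linalg.norm(a[0]-a[1]),np.linalg.norm(b[0]-b[1]),'heading',np.degrees(np.arctan2(d[1],d[0])))
h=np.arctan2(d[1],d[0]); g=A[:2]+0.025*d; print('grasp',g)
print(go([g[0],g[1],0.12],h+np.pi/2))
E
```

```text
[[0.4268 0.3542 0.0275]
 [0.4353 0.3096 0.0275]] [[0.6027 0.3424 0.0025]
 [0.5943 0.3859 0.0025]]
L 0.17055792165340694 w 0.04538462782689997 0.044270498030695486 heading 10.8967810692005
grasp [0.45560899 0.33661033]
[[0.0791, -0.058, -0.0641], [np.float64(-5.088), np.float64(-1.946), np.float64(1.195), 'q6', np.float64(0.569)]]
```

Request:
send_rows(increments=[[1,0,-0.012,-0.013,-0.12],[1,0,-0.024,-0.026,-0.24],[1,0,-0.036,-0.039,-0.36],[1,0,-0.048,-0.052,-0.48],[1,0,-0.058,-0.064,-0.6]])

```text
time: 9.57
tool_pos: [0.4553, 0.3365, 0.2002]
ee_rot: [-0.02, 1.57, -1.171]
wrist_force: [0.3, -0.9, 0.4]
width: 0.0942
```

Request:
send_rows(increments=[[1,0,0,0,-0.12],[1,0,0,0,-0.24],[1,0,0,0,-0.36],[1,0,0,0,-0.48],[1,0,0,0,-0.6]])

```text
time: 9.98
tool_pos: [0.4559, 0.3358, 0.2001]
ee_rot: [-0.69, 1.57, -1.241]
wrist_force: [0.1, 0.1, 0.9]
width: 0.0939
```

Request:
send_rows(increments=[[1,0,0,0,-0.12],[1,0,0,0,-0.24],[1,0,0,0,-0.36],[1,0,0,0,-0.48],[1,0,0,0,-0.6]])

```text
time: 10.4
tool_pos: [0.456, 0.3357, 0.2001]
ee_rot: [-1.199, 1.57, -1.151]
wrist_force: [-1.1, 0.4, -1.3]
width: 0.094
```

Request:
send_rows(increments=[[1,0.04,0,0,-0.12],[1,0.08,0,0,-0.146],[1,0.1,0,0,-0.146],[1,0.1,0,0,-0.146]])

```text
time: 10.73
tool_pos: [0.4523, 0.3336, 0.0935]
ee_rot: [-2.726, 1.558, -2.537]
wrist_force: [-0.3, 0.4, -1.0]
width: 0.0943
```

```bash
python3 - <<'E'
from h import *
p,R,o=tool();print(p,o['joint_positions'].round(3),go([0.4556,0.3366,0.005],np.radians(100.9)))
snap('wrist','w7')
E
```

```text
[0.45228617 0.33364799 0.09354828] [ 5.350e-01  1.710e-01  1.501e+00 -1.000e-03  1.482e+00 -1.224e+00] [[0.0885, 0.0027, 0.0048], [np.float64(-3.143), np.float64(-0.002), np.float64(3.14), 'q6', np.float64(-1.224)]]
```

View pics/w7.png

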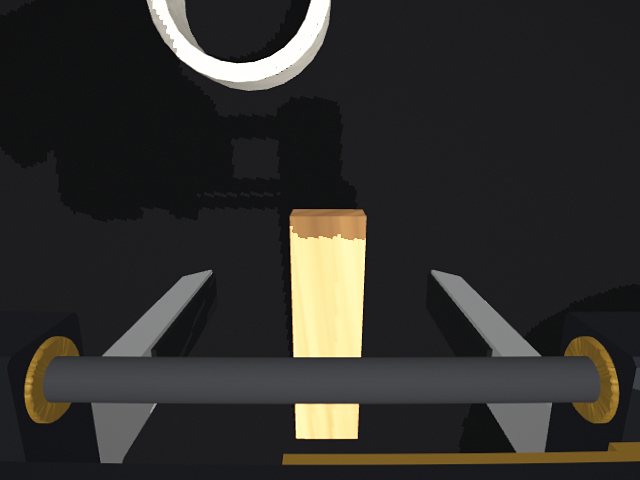

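The wedge is centred between the fingers, thick end at (328,212). Lowering and gripping.

Request:
send_rows(increments=[[1,0.03,0,0,0],[1,0.065,0,0,0],[1,0.085,0,0,0],[1,0.085,0,0,0],[1,0.085,0,0,0]])

```text
time: 11.2
tool_pos: [0.4564, 0.3376, 0.0164]
ee_rot: [0.095, 1.569, 0.285]
wrist_force: [0.3, 0.9, 0.6]
width: 0.094
```

```bash
python3 - <<'E'
from h import *
p,R,o=tool();print(p,go([0.4556,0.3366,0.005],np.radians(100.9)))
E
```

```text
[0.45638394 0.33764438 0.01644059] [[0.0114, -0.0009, -0.001], [np.float64(-3.142), np.float64(-0.0), np.float64(3.141), 'q6', np.float64(-1.223)]]
```

Request:
send_rows(increments=[[1,0.01,-0.001,0,0],[1,0.01,-0.001,0,0],[-1,0.01,-0.001,0,0],[-1,0.01,-0.001,0,0],[-1,0.01,-0.001,0,0]])

```text
time: 11.62
tool_pos: [0.4561, 0.3374, 0.006]
ee_rot: [0.288, 1.569, 0.479]
wrist_force: [-0.5, -0.3, -0.7]
width: 0.0776
```

Request:
send_rows(increments=[[-1,0,0,0,0],[-1,0,0,0,0],[-1,0,0,0,0],[-1,0,0,0,0],[-1,0,0,0,0]])

```text
time: 12.03
tool_pos: [0.4555, 0.3371, 0.0049]
ee_rot: [-2.757, 1.571, -2.565]
wrist_force: [-1.3, 0.1, 0.1]
width: 0.0446
```

Request:
send_rows(increments=[[-1,0,0,0,0],[-1,0,0,0,0],[-1,0,0,0,0]])

```text
time: 12.28
tool_pos: [0.4555, 0.3371, 0.0049]
ee_rot: [-2.77, 1.571, -2.579]
wrist_force: [-0.3, 0.2, 0.5]
width: 0.0449
```

Gripped (44.9 mm). Lifting, then turning by +1.948 rad and bringing the wedge out beyond the nose.

Request:
send_rows(increments=[[-1,-0.04,0,0,0],[-1,-0.08,0,0,0],[-1,-0.115,0,0,0.1],[-1,-0.115,0,0,0.2],[-1,-0.115,0,0,0.3]])

```text
time: 12.7
tool_pos: [0.4573, 0.3381, 0.1238]
ee_rot: [0.629, 1.564, 0.516]
wrist_force: [-0.9, 0.2, -1.8]
width: 0.0448
```

Request:
send_rows(increments=[[-1,0,0,0,0.12],[-1,0,0,0,0.24],[-1,0,0,0,0.36],[-1,0,0,0,0.48],[-1,0,0,0,0.6]])

```text
time: 13.12
tool_pos: [0.4553, 0.3369, 0.1195]
ee_rot: [-1.78, 1.57, -2.494]
wrist_force: [-0.0, -0.1, -0.6]
width: 0.0447
```

Request:
send_rows(increments=[[-1,0,0,0,0.12],[-1,0,0,0,0.24],[-1,0,0,0,0.36],[-1,0,0,0,0.48],[-1,0,0,0,0.6]])

```text
time: 13.53
tool_pos: [0.4553, 0.3369, 0.1195]
ee_rot: [-1.16, 1.57, -2.475]
wrist_force: [-0.0, 0.2, -0.7]
width: 0.0448
```

```bash
python3 - <<'E'
from h import *
p,R,o=tool();print(p,o['width'],R.round(3).tolist(),go([0.575,0.195,0.12],np.radians(169.3)))
snap('scene','sc5')
E
```

```text
[0.45528759 0.33689435 0.11951162] 0.04477424970249693 [[-0.001, 0.967, 0.253], [-0.001, 0.253, -0.967], [-1.0, -0.001, 0.0]] [[-0.0005, 0.0799, 0.1676], [np.float64(-5.84), np.float64(-2.699), np.float64(0.443), 'q6', np.float64(0.281)]]
```

View pics/sc5.png

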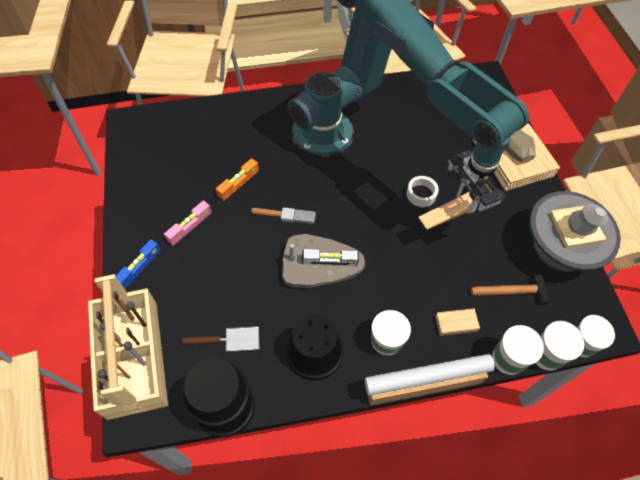

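The scene view shows the wedge held with thin end at (422,225), the level on the stone, and everything else untouched.

Request:
send_rows(increments=[[-1,0,0.016,0.033,0.1],[-1,0,0.032,0.066,0.2],[-1,0,0.048,0.1,0.3],[-1,0,0.064,0.134,0.4],[-1,0,0.08,0.168,0.443]])

```text
time: 14.0
tool_pos: [0.577, 0.1942, 0.1197]
ee_rot: [-1.043, 1.57, -2.796]
wrist_force: [0.2, 1.2, -1.2]
width: 0.0449
```

Request:
send_rows(increments=[[-1,0.03,0,0,0],[-1,0.06,0,0,0],[-1,0.06,0,0,0],[-1,0.06,0,0,0]])

```text
time: 14.33
tool_pos: [0.5743, 0.1949, 0.0575]
ee_rot: [-1.152, 1.565, -2.903]
wrist_force: [-0.4, 0.5, -0.8]
width: 0.0449
```

```bash
python3 - <<'E'
from h import *
p,R,o=tool();print(p,o['width'],go([0.575,0.195,0.005],np.radians(169.3)))
s=snap('scene','sc6');t=snap('side','s6')
cv2.imwrite('pics/sc6c.png',cv2.resize(s['image'][200:300,270:450,::-1],None,fx=4.2,fy=4.2,interpolation=cv2.INTER_CUBIC))
cv2.imwrite('pics/s6c.png',cv2.resize(t['image'][180:330,220:400,::-1],None,fx=4,fy=4,interpolation=cv2.INTER_CUBIC))
E
```

```text
[0.57434031 0.19488414 0.05748304] 0.044873005594078155 [[0.0525, 0.0009, -0.0004], [np.float64(-6.276), np.float64(-3.135), np.float64(0.007), 'q6', np.float64(0.414)]]
```

View pics/sc6c.png

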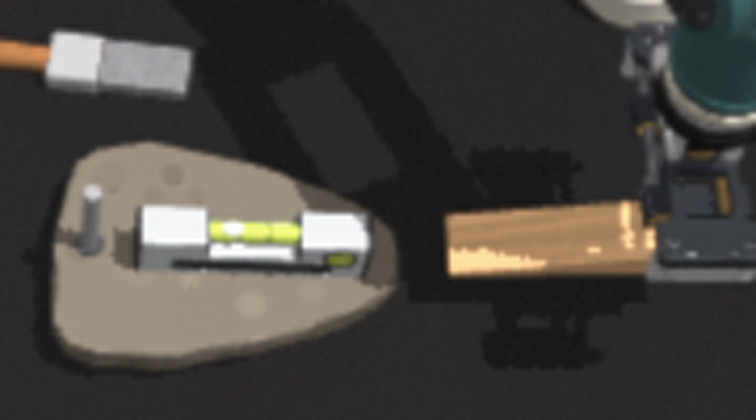

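View pics/s6c.png

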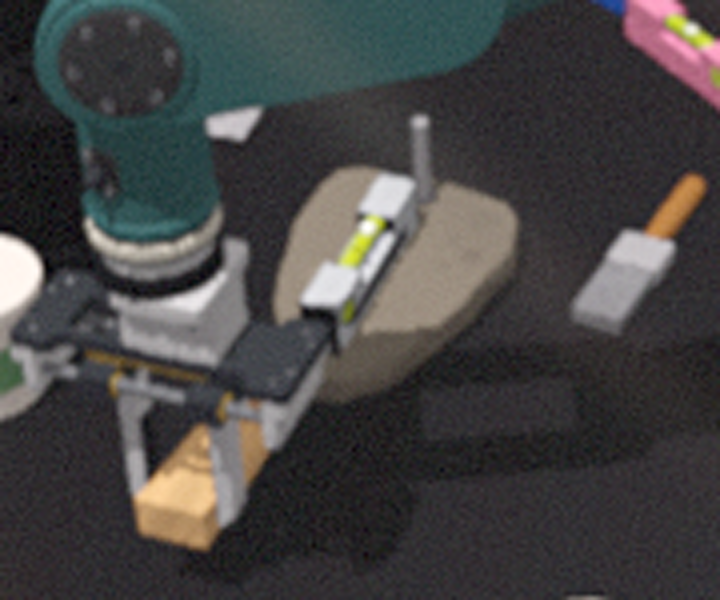

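The wedge is in line with the stone, its thin end at crop (447,245) about 25 mm off the nose edge (397,258). The bubble is at the broad end. Lowering flat onto the table.

Request:
send_rows(increments=[[-1,0.02,0.001,0,0.007],[-1,0.04,0.001,0,0.007],[-1,0.05,0.001,0,0.007],[-1,0.05,0.001,0,0.007],[-1,0.05,0.001,0,0.007]])

```text
time: 14.85
tool_pos: [0.5776, 0.1958, 0.011]
ee_rot: [1.918, 1.57, 0.16]
wrist_force: [0.1, -0.4, -0.7]
width: 0.0444
```

Request:
send_rows(increments=[[-1,0,0,0,0],[-1,0,0,0,0]])

```text
time: 15.02
tool_pos: [0.5786, 0.1958, 0.0121]
ee_rot: [1.964, 1.567, 0.205]
wrist_force: [-0.1, 0.5, -0.9]
width: 0.0449
```

```bash
python3 - <<'E'
from h import *
p,R,o=tool();print(p,o['width'],o['wrist_force'],go([0.575,0.195,0.005],np.radians(169.3)),R.round(3).tolist())
a=np.array([np.cos(np.radians(79.3)),np.sin(np.radians(79.3))]);q=p[:2]-[0.521,-0.0893];print('along',q@a,'lat',q@[-a[1],a[0]])
E
```

```text
[0.57860971 0.19579717 0.01205934] 0.04487040613850516 [-0.05052174  0.50692131 -0.9264785 ] [[0.007, -0.0034, 0.0015], [np.float64(-6.284), np.float64(-3.142), np.float64(-0.001), 'q6', np.float64(0.421)]] [[0.004, 0.982, -0.187], [0.001, -0.187, -0.982], [-1.0, 0.003, -0.001]]
along 0.2908363235101255 lat -0.003675010143249627
```

Request:
send_rows(increments=[[-1,0.003,-0.003,0,0],[-1,0.006,-0.003,0,0],[-1,0.006,-0.003,0,0],[-1,0.006,-0.003,0,0]])

```text
time: 15.35
tool_pos: [0.5747, 0.1962, 0.0047]
ee_rot: [2.135, 1.57, 0.376]
wrist_force: [-0.9, 1.1, 2.4]
width: 0.045
```

Request:
send_rows(increments=[[-1,0,0,0,0],[-1,0,0,0,0]])

```text
time: 15.52
tool_pos: [0.5748, 0.1962, 0.0048]
ee_rot: [2.173, 1.57, 0.414]
wrist_force: [-1.8, 1.2, 4.5]
width: 0.0449
```

The wedge touches the table (light press). Advancing along tool +z.

Request:
send_rows(increments=[[-1,0,0,0.01,0],[-1,0,0,0.02,0],[-1,0,0,0.03,0],[-1,0,0,0.04,0],[-1,0,0,0.04,0]])

```text
time: 15.93
tool_pos: [0.5671, 0.1537, 0.0047]
ee_rot: [0.78, 1.569, -0.981]
wrist_force: [1.0, -1.4, 5.3]
width: 0.045
```

Request:
send_rows(increments=[[-1,0,0,0.005,0],[-1,0,0,0.01,0],[-1,0,0,0.015,0],[-1,0,0,0.02,0],[-1,0,0,0.02,0]])

```text
time: 16.35
tool_pos: [0.564, 0.1378, 0.0047]
ee_rot: [2.778, 1.565, 1.018]
wrist_force: [1.9, 6.6, 3.3]
width: 0.0448
```

```bash
cat >> h.py <<'E'
def along():
    p,R,o=tool(); a=np.array([np.cos(np.radians(79.3)),np.sin(np.radians(79.3))]);q=p[:2]-[0.521,-0.0893]
    print('t',round(o['time'],2),'along',round(q@a,4),'lat',round(float(q@[-a[1],a[0]]),4),'z',round(p[2],4),'F',np.round(o['wrist_force'],1),'w',round(o['width'],4),'tip rel low',round(q@a-0.145-0.08,4))
E
python3 - <<'E'
from h import *
along()
s=snap('scene','sc7')
cv2.imwrite('pics/sc7c.png',cv2.resize(s['image'][200:300,270:450,::-1],None,fx=4.2,fy=4.2,interpolation=cv2.INTER_CUBIC))
E
```

```text
t 16.35 along 0.2311 lat -0.0001 z 0.0047 F [1.9 6.6 3.3] w 0.0448 tip rel low 0.0061
```

View pics/sc7c.png

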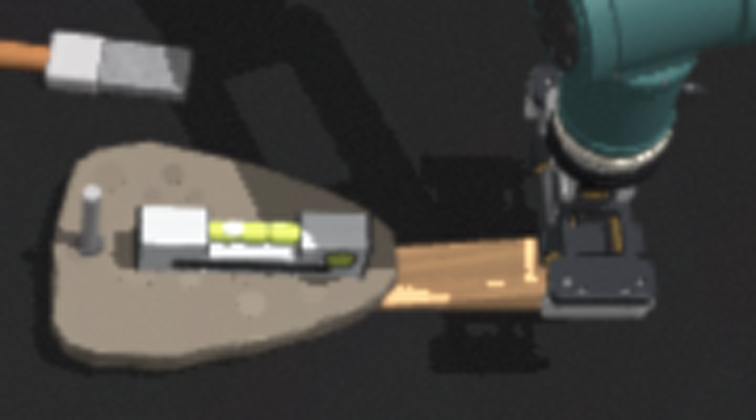

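Thin end is under the nose, stone unmoved, contact force ~7 N. Pushing on in steps.

Request:
send_rows(increments=[[-1,0,0,0.004,0],[-1,0,0,0.008,0],[-1,0,0,0.012,0],[-1,0,0,0.016,0],[-1,0,0,0.016,0]])

```text
time: 16.82
tool_pos: [0.5613, 0.125, 0.0048]
ee_rot: [2.932, 1.561, 1.172]
wrist_force: [3.6, 12.0, 2.3]
width: 0.0451
```

Request:
send_rows(increments=[[-1,0,0,0.004,0],[-1,0,0,0.008,0],[-1,0,0,0.012,0],[-1,0,0,0.016,0],[-1,0,0,0.016,0]])

```text
time: 17.23
tool_pos: [0.5581, 0.1091, 0.0047]
ee_rot: [2.968, 1.561, 1.208]
wrist_force: [2.0, 13.3, 3.3]
width: 0.0447
```

```bash

python3 - <<'E'
from h import *
along()
s=snap('scene','sc8')
cv2.imwrite('pics/sc8c.png',cv2.resize(s['image'][200:300,270:450,::-1],None,fx=4.2,fy=4.2,interpolation=cv2.INTER_CUBIC))
E
```

```text
t 17.23 along 0.2019 lat 0.0004 z 0.0047 F [ 2.  13.3  3.3] w 0.0447 tip rel low -0.0231
```

View pics/sc8c.png

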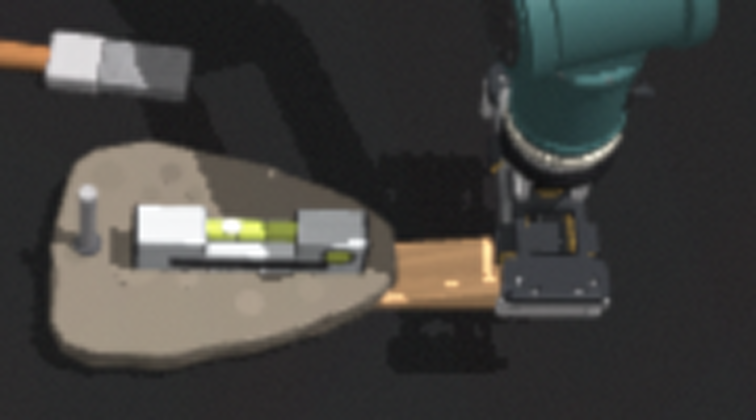

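The bubble is still at the stop (crop (232,228) against vial middle 252). The stone has shifted about 2 mm at most. Continuing.

Request:
send_rows(increments=[[-1,0,0,0.004,0],[-1,0,0,0.008,0],[-1,0,0,0.012,0],[-1,0,0,0.012,0]])

```text
time: 17.62
tool_pos: [0.5558, 0.0974, 0.0047]
ee_rot: [2.964, 1.561, 1.205]
wrist_force: [2.9, 12.8, 3.9]
width: 0.0446
```

Request:
send_rows(increments=[[-1,0,0,0,0],[-1,0,0,0,0],[-1,0,0,0,0],[-1,0,0,0,0],[-1,0,0,0,0]])

```text
time: 18.03
tool_pos: [0.5558, 0.0973, 0.0047]
ee_rot: [2.962, 1.562, 1.203]
wrist_force: [2.7, 11.7, 3.2]
width: 0.0447
```

```bash

python3 - <<'E'
from h import *
along()
s=snap('scene','sc9')
cv2.imwrite('pics/sc9c.png',cv2.resize(s['image'][240:275,295:365,::-1],None,fx=10,fy=10,interpolation=cv2.INTER_CUBIC))
E
```

```text
t 18.03 along 0.1899 lat 0.0004 z 0.0047 F [ 2.7 11.7  3.2] w 0.0447 tip rel low -0.0351
```

View pics/sc9c.png

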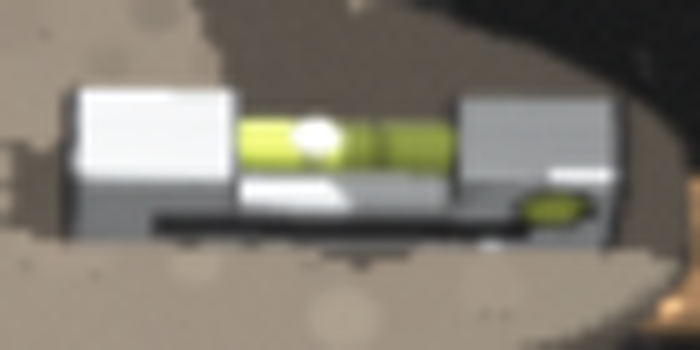

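The bubble has left its stop: crop (317,137), vial middle 346, so about -8 mm. It needs roughly 20–26 mm more; going 16 first.

Request:
send_rows(increments=[[-1,0,0,0.004,0],[-1,0,0,0.008,0],[-1,0,0,0.012,0],[-1,0,0,0.016,0],[-1,0,0,0.016,0]])

```text
time: 18.5
tool_pos: [0.5528, 0.0816, 0.0047]
ee_rot: [2.968, 1.561, 1.208]
wrist_force: [2.2, 13.3, 3.3]
width: 0.0447
```

Request:
send_rows(increments=[[-1,0,0,0,0],[-1,0,0,0,0],[-1,0,0,0,0],[-1,0,0,0,0],[-1,0,0,0,0]])

```text
time: 18.92
tool_pos: [0.5528, 0.0816, 0.0047]
ee_rot: [2.956, 1.562, 1.197]
wrist_force: [1.6, 12.3, 3.6]
width: 0.0452
```

Request:
send_rows(increments=[[-1,0,0,0,0],[-1,0,0,0,0],[-1,0,0,0,0],[-1,0,0,0,0],[-1,0,0,0,0]])

```text
time: 19.33
tool_pos: [0.5528, 0.0816, 0.0047]
ee_rot: [2.959, 1.562, 1.2]
wrist_force: [1.4, 12.8, 3.4]
width: 0.0444
```

```bash

python3 - <<'E'
from h import *
along()
s=snap('scene','sc10')
cv2.imwrite('pics/sc10c.png',cv2.resize(s['image'][240:275,295:365,::-1],None,fx=10,fy=10,interpolation=cv2.INTER_CUBIC))
E
```

```text
t 19.33 along 0.1738 lat 0.0005 z 0.0047 F [ 1.4 12.8  3.4] w 0.0444 tip rel low -0.0512
```

View pics/sc10c.png

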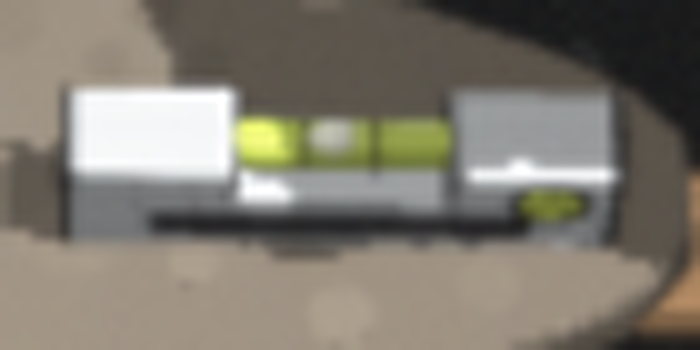

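Bubble at crop 331 between lines at 300 and 376 (middle 338): about -2 mm. Six more mm.

Request:
send_rows(increments=[[-1,0,0,0.003,0],[-1,0,0,0.006,0],[-1,0,0,0.006,0],[-1,0,0,0.006,0]])

```text
time: 19.72
tool_pos: [0.5517, 0.076, 0.0047]
ee_rot: [2.964, 1.561, 1.205]
wrist_force: [2.1, 14.1, 3.9]
width: 0.0445
```

Request:
send_rows(increments=[[-1,0,0,0,0],[-1,0,0,0,0],[-1,0,0,0,0],[-1,0,0,0,0],[-1,0,0,0,0]])

```text
time: 20.13
tool_pos: [0.5517, 0.076, 0.0047]
ee_rot: [2.964, 1.561, 1.205]
wrist_force: [2.4, 12.9, 3.1]
width: 0.0451
```

Request:
send_rows(increments=[[-1,0,0,0,0],[-1,0,0,0,0],[-1,0,0,0,0],[-1,0,0,0,0],[-1,0,0,0,0]])

```text
time: 20.55
tool_pos: [0.5517, 0.076, 0.0047]
ee_rot: [2.972, 1.561, 1.213]
wrist_force: [3.5, 12.5, 3.3]
width: 0.0449
```

```bash

python3 - <<'E'
from h import *
along()
s=snap('scene','sc11')
cv2.imwrite('pics/sc11c.png',cv2.resize(s['image'][240:275,295:365,::-1],None,fx=10,fy=10,interpolation=cv2.INTER_CUBIC))
E
```

```text
t 20.55 along 0.1681 lat 0.0005 z 0.0047 F [ 3.5 12.5  3.3] w 0.0449 tip rel low -0.0569
```

View pics/sc11c.png

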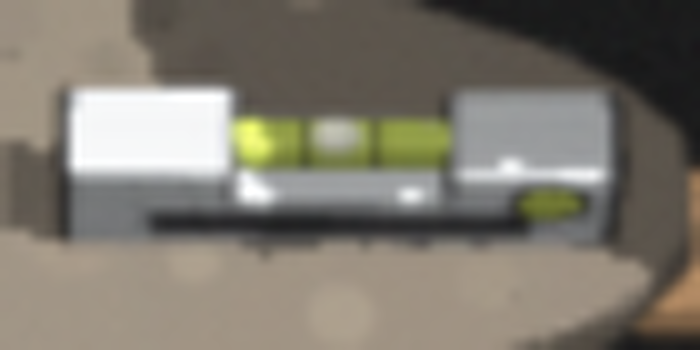

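Bubble at crop 337, lines 301 and 376: about -0.4 mm, centred. Releasing and lifting straight up.

Request:
send_rows(increments=[[0.5,0,0,0,0],[0.5,0,0,0,0],[0.5,0,0,0,0],[0.5,0,0,0,0],[0.5,0,0,0,0]])

```text
time: 21.02
tool_pos: [0.5501, 0.0712, 0.0033]
ee_rot: [-0.962, 1.569, -2.722]
wrist_force: [0.3, -0.3, 0.5]
width: 0.0701
```

Request:
send_rows(increments=[[0.5,-0.02,0,0,0],[0.5,-0.05,0,0,0],[0.5,-0.09,0,0,0],[0.5,-0.13,0,0,0],[0.5,-0.17,0,0,0]])

```text
time: 21.43
tool_pos: [0.5501, 0.0716, 0.1751]
ee_rot: [-1.023, 1.569, -2.782]
wrist_force: [1.4, 0.0, -0.6]
width: 0.0704
```

```bash

python3 - <<'E'
from h import *
along()
s=snap('scene','sc12')
cv2.imwrite('pics/sc12c.png',cv2.resize(s['image'][240:275,295:365,::-1],None,fx=10,fy=10,interpolation=cv2.INTER_CUBIC))
E
```

```text
t 21.43 along 0.1635 lat 0.0013 z 0.1751 F [ 1.4  0.  -0.6] w 0.0704 tip rel low -0.0615
```

View pics/sc12c.png

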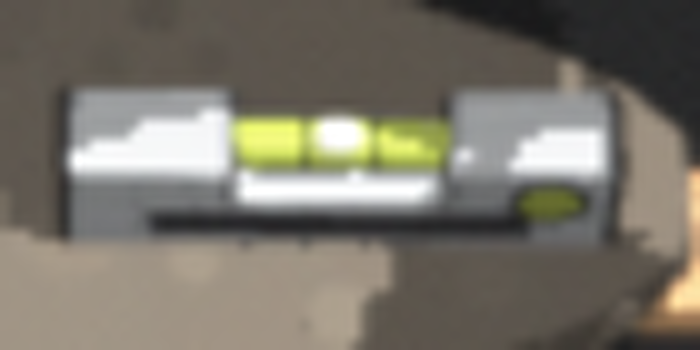

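View pics/sc12.png

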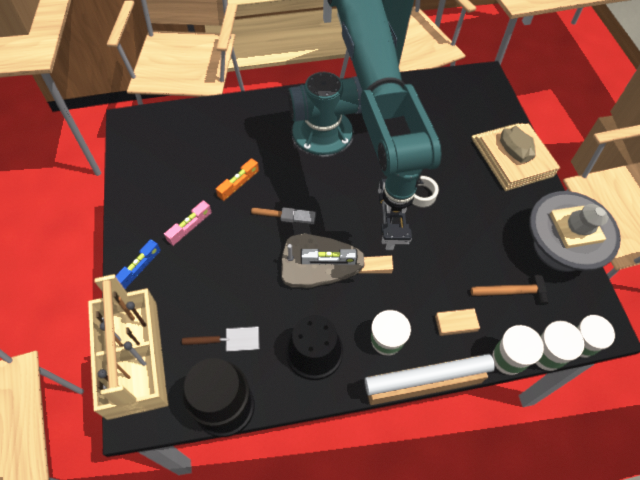

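Released; the bubble stays between the lines at crop (339,137), and the wedge sits under the nose at scene (378,264). I'll double-check from above with the wrist camera.

Request:
send_rows(increments=[[0.5,-0.03,0,0.02,0],[0.5,-0.03,0,0.06,0],[0.5,-0.03,0,0.1,0],[0.5,-0.03,0,0.14,0],[0.5,-0.03,0,0.16,0]])

```text
time: 21.9
tool_pos: [0.5197, -0.089, 0.2038]
ee_rot: [-0.002, 1.568, -1.764]
wrist_force: [-0.1, 0.0, -0.9]
width: 0.0706
```

Request:
send_rows(increments=[[0.5,0,0,0,0],[0.5,0,0,0,0],[0.5,0,0,0,0]])

```text
time: 22.15
tool_pos: [0.5208, -0.0846, 0.2036]
ee_rot: [-2.444, 1.57, 2.081]
wrist_force: [0.3, 0.0, 0.1]
width: 0.0707
```

```bash

python3 - <<'E'
from h import *
along()
s=snap('wrist','w9'); t=snap('side','s9')
cv2.imwrite('pics/w9c.png',cv2.resize(s['image'][60:330,180:450,::-1],None,fx=2.2,fy=2.2,interpolation=cv2.INTER_CUBIC))
cv2.imwrite('pics/s9c.png',cv2.resize(t['image'][180:300,250:400,::-1],None,fx=4,fy=4,interpolation=cv2.INTER_CUBIC))
E
```

```text
t 22.15 along 0.0046 lat 0.001 z 0.2036 F [0.3 0.  0.1] w 0.0707 tip rel low -0.2204
```

View pics/w9c.png

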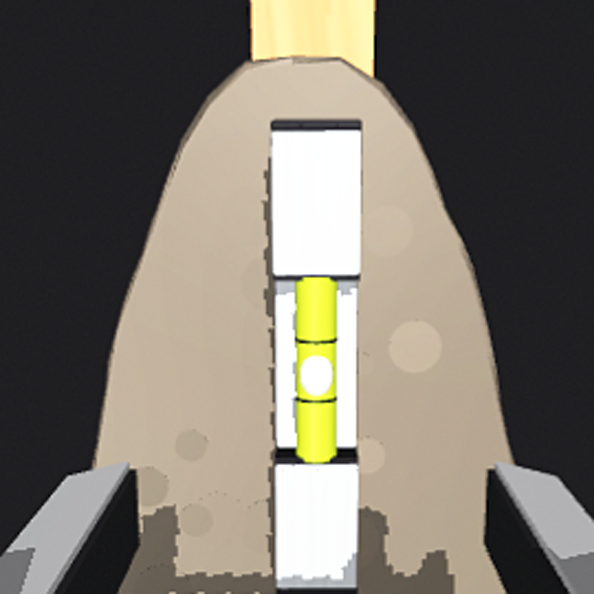

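View pics/s9c.png

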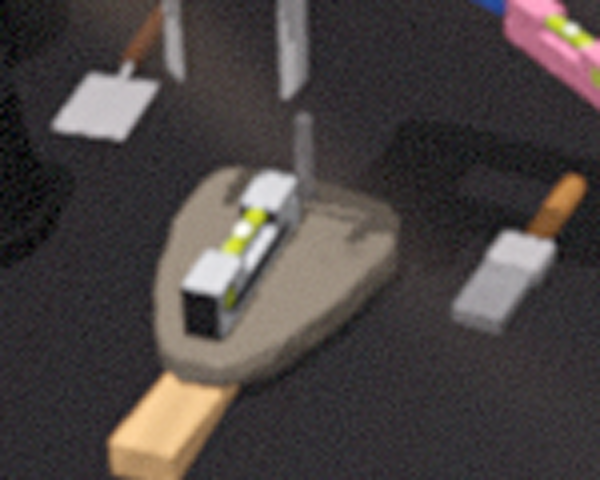

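From above the bubble (crop 375) sits between the lines (341, 400), about -1.5 mm. But the camera is off to the nose side, so parallax matters. I'll move it straight over the vial to check.

Request:
send_rows(increments=[[0.5,-0.02,0,0.03,0],[0.5,-0.02,0,0.06,0],[0.5,-0.02,0,0.06,0],[0.5,-0.02,0,0.06,0],[0.5,-0.02,0,0.06,0]])

```text
time: 22.67
tool_pos: [0.5098, -0.1427, 0.2235]
ee_rot: [-2.462, 1.57, 2.063]
wrist_force: [-0.2, 0.3, 0.4]
width: 0.0706
```

Request:
send_rows(increments=[[0.5,0,0,0,0],[0.5,0,0,0,0],[0.5,0,0,0,0],[0.5,0,0,0,0]])

```text
time: 23.0
tool_pos: [0.5097, -0.1433, 0.2238]
ee_rot: [-1.943, 1.571, 2.582]
wrist_force: [-0.3, -0.4, 0.1]
width: 0.0705
```

```bash

python3 - <<'E'
from h import *
along()
s=snap('wrist','w10'); T=s['world_from_camera']; print(T[:3,3])
f=load('w10')
g=cv2.cvtColor(s['image'],cv2.COLOR_RGB2HSV)
# vial extent: yellow mask
y=((g[...,0]>22)&(g[...,0]<40)&(g[...,1]>120)&(g[...,2]>100)).astype(np.uint8)
n,l,st,c=cv2.connectedComponentsWithStats(y); print([ (st[i].tolist(),c[i].round(1).tolist()) for i in range(1,n) if st[i][4]>30])
cv2.imwrite('pics/w10c.png',cv2.resize(s['image'][60:260,250:380,::-1],None,fx=3,fy=3,interpolation=cv2.INTER_CUBIC))
E
```

```text
t 23.0 along -0.0552 lat 0.001 z 0.2238 F [-0.3 -0.4  0.1] w 0.0705 tip rel low -0.2802
[ 0.52221516 -0.07831403  0.40330778]
[([314, 100, 19, 87, 1160], [323.0, 143.5]), ([103, 350, 7, 7, 38], [106.4, 353.4]), ([533, 354, 14, 37, 100], [539.8, 369.9]), ([97, 362, 9, 22, 95], [100.9, 371.0]), ([96, 396, 16, 28, 151], [102.2, 413.1])]
```

View pics/w10c.png

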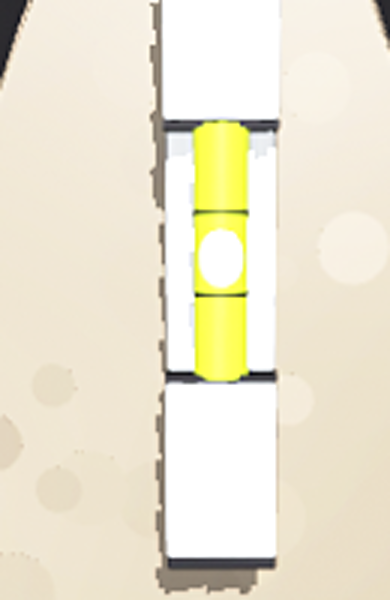

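With the camera directly above the vial, the bubble (crop 228–289) lies between the lines (212, 295.5), at -1.1 mm. One last comparison of the scene with the start, then hand in.

```bash

python3 - <<'E'
from h import *
a=load('scene0'); s=snap('scene','sc13')
def rodpx(im): return im
P=onz(a,[(291.6,258.5)],0.04); 
d=cv2.absdiff(a['image'],s['image']).max(2)
for n,(x,y,w,h) in dict(tub=(370,310,42,45),pot=(288,316,56,62),mallet=(470,274,82,30),knife=(180,325,82,28),brush=(250,204,68,22),offcut=(435,308,48,30),tape=(405,174,36,36)).items():
    sh,r=cv2.phaseCorrelate(cv2.cvtColor(a['image'],7)[y:y+h,x:x+w].astype(np.float32),cv2.cvtColor(s['image'],7)[y:y+h,x:x+w].astype(np.float32)); print(n,np.round(sh,2),round(r,2))
x,y,w,h=283,236,22,40
sh,r=cv2.phaseCorrelate(cv2.cvtColor(a['image'],7)[y:y+h,x:x+w].astype(np.float32),cv2.cvtColor(s['image'],7)[y:y+h,x:x+w].astype(np.float32)); print('stone',sh,r)
E
```

```text
tub [0.5  0.52] 1.0
pot [ 0.03 -0.08] 0.95
mallet [0.01 0.02] 0.98
knife [0.02 0.05] 1.0
brush [0.05 0.18] 0.54
offcut [0.03 0.01] 1.0
tape [-0.01 -0.  ] 0.99
stone (-0.9794582176393369, 0.19559006407396495) 0.5043497319022815
```

View pics/sc13.png

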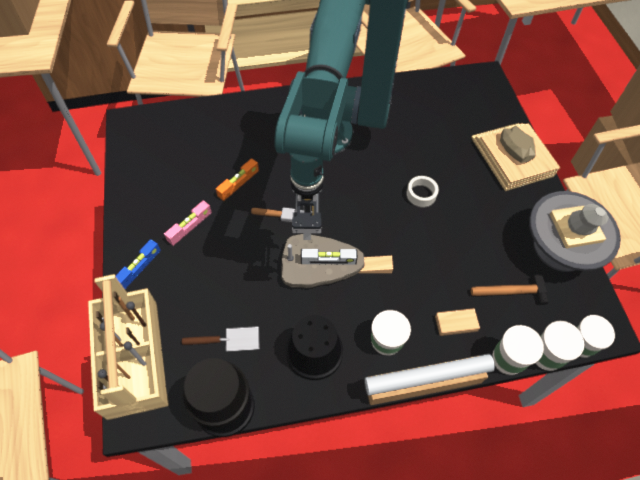

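All bystanders are in place. The stone has moved about 1 px (~3 mm), and the hand is clear at 0.22 m. Handing in.

```bash
python3 -c "
from bench import robot
print(robot.close_job())"
```

```text
the job is handed in; nothing more can be done
None
```

The level is lying along the top of the stone, and the wedge is under the nose with the bubble resting between the two lines. I handed the job in at about 23 s; it reported no verdict.

- **Level:** I laid the aluminium level along the stone's middle line. In the overhead picture just after release it was within about 1° of the stone's length, by my measurement.
- **Wedge:** I gripped it at the thick end and pushed it in with about 13 N. By my estimate its thin end is about 57 mm past the point where the stone stood on the table. Then I let go and lifted clear.
- **Bubble:** With the camera straight above the vial it read -1.1 mm, within the 3 mm limit. The other views disagreed a little: the scene camera gave about 0 and an off-centre wrist view -1.5 mm, which I put down to viewing angle.
- **Stone and bystanders:** The stone moved about 2–3 mm. Six of the seven bystanders showed no shift beyond 0.2 pixel, though the brush match was weak because the hand partly covers it. The tub read half a pixel both ways, which I took to be a matching error.
- **Hand:** It was at 0.22 m above the table, touching nothing.

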